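# Dock the tube rack at the reader

## Task

Push the orange tube rack along the bench until its long side sits flush against the aluminium rail of the tube reader and its end sits against the green stop block at one end of the rail. Only push or nudge it with the fingers: it must stay flat on the bench, never lifted or tipped, and the blue rack, the bottle and the two loose teal caps must be left where they are.

Things in the scene. Friction and masses are not known exactly. Their poses are not given: they have to be found in the camera images.
- orange_rack: Orange plastic tube rack, a solid block 84 (x) by 130 (y) by 45 mm high, about 0.3 kg (0.2 to 0.4), loose on the bench, sliding with ordinary plastic friction. Small white tubes stand fixed in it, most of them at its +y end, up to 59 mm above the bench. Origin: centre of its underside; y runs along its long side, z up. It starts between the two stops, 50 to 110 mm short of the rail, turned up to 0.4 rad from it.
- rail: Fixed straight aluminium rail, 400 mm long (y), 12 mm thick, 18 mm high, with a white tube reader box (220 mm long, 50 mm high) right behind it. Origin: middle of the rail's front face (the face towards the robot), at bench height; y runs along the rail, x points away from the front face into the reader, so free bench lies at x below 0.
- green_stop: Green stop block fixed to the bench at one end of the rail (either the left or the right end), 76 (x) by 30 (y) by 25 mm high, set square to the rail in front of its face. Origin: centre of its underside, 42 mm in front of the rail's face and 185 mm along the rail from the rail's middle; its axes are parallel to the rail's.
- black_stop: Black stop block of the same size and set the same way at the other end of the rail; not the one to use.
- blue_rack: Bystander: empty blue rack, 60 (x) by 110 (y) by 70 mm high, loose. Origin: centre of its underside.
- bottle: Bystander: amber bottle with blue cap, 56 mm in diameter, 110 mm high, loose. Origin: centre of its underside.
- cap_a: Bystander: loose teal screw cap, 32 mm in diameter, 14 mm high. Origin: centre of its underside.
- cap_b: Bystander: a second loose teal screw cap, 32 mm in diameter, 14 mm high. Origin: centre of its underside.
Not all that is in view belongs to the job. What is shaped like the orange_rack but yellow is not meant.

How it is judged (in metres and radians):
At the end, for the whole second after the job is handed in: The orange rack lies flat and at rest, its long side within 4 mm of the rail's face and parallel to it within 0.04 rad, its end within about 4 mm of the green stop block (x of orange_rack in the frame of rail between -0.046 and -0.038 m and horizontal distance between orange_rack and green_stop below 0.0845 m and angle between the y axis of orange_rack and the y axis of rail, either way round below 0.04 rad and height (world z) of orange_rack below 0.003 m and angle between orange_rack's own z axis and vertical below 0.05 rad and linear speed of orange_rack below 0.01 m/s); the robot touches nothing.
It fails at once if the orange rack is lifted off the bench by more than 8 mm or tipped by more than 0.15 rad (height (world z) of orange_rack above 0.008 m or angle between orange_rack's own z axis and vertical above 0.15 rad).
It fails at once if the blue rack is moved by more than 15 mm (distance of blue_rack from where it was at the start of the episode above 0.015 m).
It fails at once if the bottle is moved by more than 15 mm (distance of bottle from where it was at the start of the episode above 0.015 m).
It fails at once if the first teal cap is moved by more than 15 mm (distance of cap_a from where it was at the start of the episode above 0.015 m).
It fails at once if the second teal cap is moved by more than 15 mm (distance of cap_b from where it was at the start of the episode above 0.015 m).
It also fails if it takes over 48 s, if anything falls off the work surface, if the arm or the gripper's body presses on something with over 40 N, if the wrist force passes 120 N, or if a joint passes its speed limit or range.

## Robot

A 6-joint arm with a two-finger parallel gripper is mounted at the origin on the work surface. World frame = base frame: x ahead of the robot, y to its left, z up, the work surface at z = 0. Lengths are in m, angles in degrees, forces in N, time in s.
With the tool pointing down it reaches from about 0.4 to 0.825 m from the base axis. Payload 7 kg.
Tool frame: the origin (TCP) lies between the finger pads; the fingertips stand 19 mm ahead of it and the grasp point (between the pads) is the TCP; x points along the fingers, y is the direction in which the jaws open and shut, and the axes are right-handed (so a half turn about x gives the same grasp; the last joint's range is limited). The gripper opens to 88 mm and grips with 3 to 60 N. Pads are 19 mm wide; open, the fingers measure 130 mm over their backs; the gripper's body (78 mm by 193 mm) begins 47 mm behind the grasp point.
Start: joints at [-59.754, 20.546, 0.682, 0, -70.136, -16.507], TCP at [0.16, -0.656, 0.246] pointing down, gripper open.
Joint ranges: [-176.03, 176.03], [-82.01, 121.73], [-58.28, 71.71], [-173.87, 95.51], [-174.79, -0.11], [-173.66, 173.66]. Speed limits (degrees/s): [136.94, 136.94, 172.46, 180, 180, 180].

## Interface

Orientations are given as [roll, pitch, yaw] about the fixed x, y, z axes, in that order (R = Rz(yaw) Ry(pitch) Rx(roll)).
In Python, from plant import * gives the robot as it stands.
- The arm moves only by the tool step_arm, never from a script. Its argument "steps" is a list of rows, each a list of 2 entries, a list of its own where there are three numbers: the shift along the tool's x, y, z in units of 0.02 m (1.0 is 0.02 m), then the turn about the tool's x in units of 6 degrees (1.0 is 6 degrees). A call has 1 to 20 rows; each row shifts and turns the commanded pose from where the row before left it, along the tool's axes as they then stand; what a row does not reach is not made up. A row lasts 1/12 s, in which the tool goes at most 41.7 mm and 7.16 degrees, less where a joint would pass 70% of its speed; a pose out of reach is approached as far as the arm can. A call with a number of a shift or a turn outside -1 to 1 is refused whole. A call with a gripper value outside its range is refused whole. "fingers" is the closure, from 0 (fully open) to 1 (shut), set as the call begins (left out, the last holds). The fingers move at their own pace and stop on an object; "grip_force" is the grip in N (left out, the last holds). Time passes only in rows, so rows that do not move let the fingers close. It gives the time, the measured TCP pose, the force and the opening at its end, in the units of the state.
- get_state(): the state, without advancing time (a new reading comes with each control period).
- capture(name): name is "scene" or "top"; returns the picture (480x640x3 uint8, blue, green, red); there is no depth.
- camera_model(name): a dict with "intrinsics" (3x3 intrinsics, pixels), "rvec" (rotation vector, rad) and "tvec" (3), from world to camera coordinates, as OpenCV has them. Camera axes: x right, y down, z forward; pixel columns grow to the right and rows downward; lengths in m; the calibration is good to about 2 mm. A picture is of the moment at which its call begins. camera_model takes no time and is no camera call.
- close_job(): hands the job in, once; it reports no verdict.
The state is a dict: "time_s": time; "joints": joint angles; "qd": joint speeds; "joint_torque": joint torques, N m; "tcp_pos": TCP position; "eef_rot": TCP orientation; "contact_force": force on the tool from outside, world axes, zero at the start; "moment": the same for the moment, N m; "gripper_width": finger opening in m.
Only numpy, scipy, OpenCV 4.12 (cv2) and the standard library are available. Lean on these libraries where they do the work, as an engineer would, in place of code of your own. Each camera call takes 0.05 s, during which the arm holds its last target.

## Working session

There is one attempt and no reset: what is moved stays moved. The work goes in short steps, Python scripts to look and compute and a tool call to move; the robot and the scene stay as the last step left them, time stands still between calls to the robot, and variables do not carry over. Pictures are saved under pics/ and viewed, and the job is handed in when it is done.

Besides the shell and the picture viewer there is one more tool, called after ">>>" as name(argument=value, ...), one argument or row to a line, values as JSON. step_arm: Moves the arm, as the interface text tells. Its arguments: {"type":"object","properties":{"steps":{"type":"array","items":{"type":"array"}},"fingers":{"type":"number"},"grip_force":{"type":"number"}},"required":["steps"]}

```bash
mkdir -p pics; ls
python3 - <<'E'
from plant import *
import cv2
for n in("scene","top"):
    cv2.imwrite(f"pics/{n}0.png",capture(n)); print(n,camera_model(n))
print(get_state())
E
```

```text
pics
scene {'intrinsics': array([[597.66026416,   0.        , 314.25599432],
       [  0.        , 597.66026416, 236.10546728],
       [  0.        ,   0.        ,   1.        ]]), 'rvec': array([ 1.23846125,  2.41852043, -0.8218414 ]), 'tvec': array([ 0.28363143, -0.26096731,  1.63272487])}
top {'intrinsics': array([[521.06314417,   0.        , 321.23373268],
       [  0.        , 521.06314417, 236.42104501],
       [  0.        ,   0.        ,   1.        ]]), 'rvec': array([ 2.18989531, -2.20769797,  0.11737057]), 'tvec': array([-0.00651219,  0.48545274,  0.9884534 ])}
{'time_s': 0.1, 'joints': array([-5.97519973e+01,  2.05879140e+01,  6.38590062e-01, -1.82395798e-02,
       -7.01361676e+01, -1.65048349e+01]), 'qd': array([ 0.00532093, -0.10099388,  0.09835602,  0.03065945,  0.01192747,
        0.01241881]), 'joint_torque': array([-2.74757695e-03, -5.84161520e+01,  2.93754190e+01,  7.01547280e+00,
        1.02704132e-02, -4.58959062e-05]), 'tcp_pos': array([ 0.16021437, -0.65528176,  0.24470491]), 'eef_rot': array([ 95.16486291,  89.91280528, 108.90182031]), 'contact_force': array([-0.03753318, -0.46044859,  0.08299812]), 'moment': array([ 0.02730972,  0.03915074, -0.02957668]), 'gripper_width': 0.08759432018976782}
```

View pics/scene0.png

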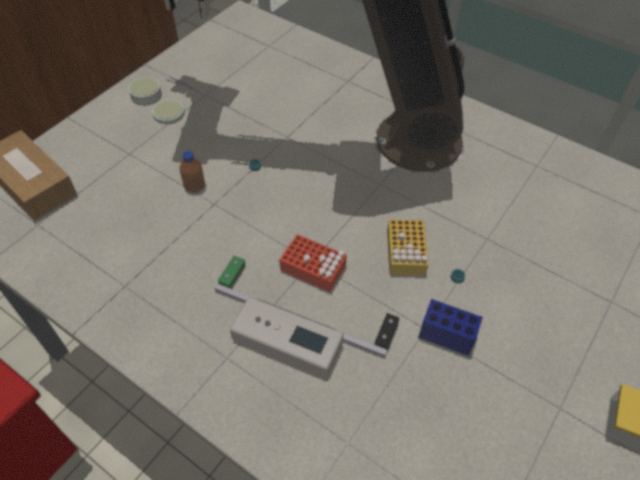

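View pics/top0.png

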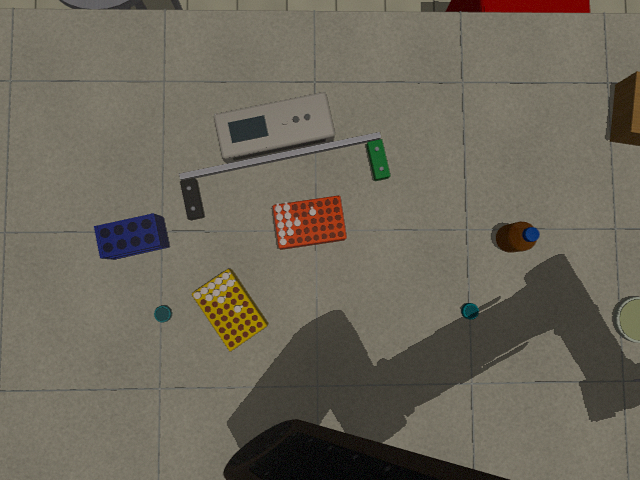

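The top view shows the reader and rail running from about (181,178) to (380,137). The green stop is at the right (378,160) and the black stop at the left (192,199). The orange rack is at about (310,222), with the yellow decoy at (230,310). I'll enlarge it for corners.

Run:
```python
import cv2
a=cv2.imread("pics/top0.png")[120:270,170:400]
a=cv2.resize(a,None,fx=3.4,fy=3.4,interpolation=cv2.INTER_CUBIC)
for i in range(0,230,20): cv2.putText(a,str(170+i),(int(i*3.4),10),0,.4,(255,255,255),1);cv2.line(a,(int(i*3.4),12),(int(i*3.4),18),(255,255,255),1)
for i in range(10,150,20): cv2.putText(a,str(120+i),(0,int(i*3.4)),0,.4,(255,255,255),1)
cv2.imwrite("pics/c1.png",a)
b=cv2.imread("pics/scene0.png")[220:380,205:405]
cv2.imwrite("pics/c2.png",cv2.resize(b,None,fx=3.7,fy=3.7,interpolation=cv2.INTER_CUBIC))
```

```text
(no output)
```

View pics/c1.png

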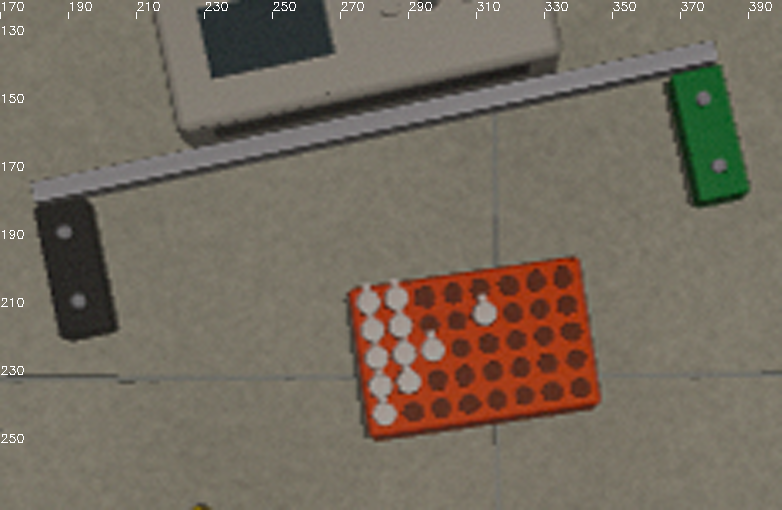

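View pics/c2.png

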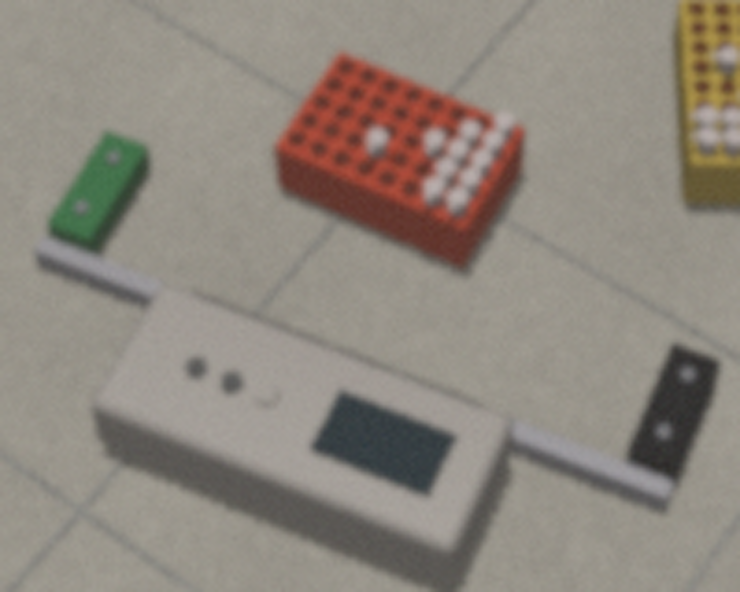

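```bash
cat > h.py <<'E'
from plant import *
import numpy as np, cv2
def P(n):
    m=camera_model(n); R=cv2.Rodrigues(m["rvec"])[0]; return m["intrinsics"],R,np.array(m["tvec"]).reshape(3)
def onz(n,p,z):
    K,R,t=P(n); d=R.T@np.linalg.inv(K)@np.array([p[0],p[1],1.]); c=-R.T@t
    return c+d*(z-c[2])/d[2]
def tri(pt,ps):
    M=[P(n)[0]@np.c_[P(n)[1],P(n)[2]] for n in("top","scene")]
    X=cv2.triangulatePoints(M[0],M[1],np.array(pt,float).reshape(2,1),np.array(ps,float).reshape(2,1)); return (X[:3]/X[3]).ravel()
def C1(p): return (p[0]/3.4+170-.35,p[1]/3.4+120-.35)
def C2(p): return (p[0]/3.7+205-.36,p[1]/3.7+220-.36)
E
python3 - <<'E'
from h import *
np.set_printoptions(precision=4,suppress=True)
K,R,t=P("top");print("cam",-R.T@t)
for nm,a,b in[("TL",(350,289),(465,222)),("TR",(578,258),(278,150)),("BR",(600,403),(343,55)),("BL",(370,436),(522,132)),
  ("gTL",(669,82),(99,240)),("gTR",(720,68),(51,227)),("gBR",(747,190),(108,134)),("railR",(716,58),(42,240))]:
    print(nm,tri(C1(a),C2(b)))
o=[onz("top",C1(p),.045)[:2] for p in[(350,289),(578,258),(600,403),(370,436)]];print("orange",o,np.mean(o,0))
for i in range(4): d=o[(i+1)%4]-o[i];print(np.linalg.norm(d),np.degrees(np.arctan2(d[1],d[0])))
r=[onz("top",C1(p),.018)[:2] for p in[(36,197),(716,58)]];d=r[0]-r[1];print("rail",r,np.linalg.norm(d),np.degrees(np.arctan2(d[1],d[0])))
for l in[[(669,82),(720,68),(747,190),(695,204)],[(37,205),(92,196),(117,328),(70,338)]]:
    g=[onz("top",C1(p),.025)[:2] for p in l];print("stop",g,np.mean(g,0),[np.linalg.norm(g[(i+1)%4]-g[i]) for i in range(4)])
for nm,p,z in[("blue",(132,237),.07),("capa",(163,314),.014),("capb",(470,311),.014),("bottle",(531,234),.11),("yel",(230,309),.045)]: print(nm,onz("top",p,z))
E
```

```text
cam [0.4107 0.0223 1.0216]
TL [0.543  0.0818 0.0498]
TR [ 0.5608 -0.044   0.0392]
BR [ 0.4793 -0.0554  0.0392]
BL [0.4631 0.0703 0.0406]
gTL [ 0.6655 -0.0988  0.0209]
gTR [ 0.6743 -0.129   0.019 ]
gBR [ 0.6029 -0.1437  0.0218]
railR [ 0.6821 -0.1286  0.0143]
orange [array([0.544 , 0.0815]), array([ 0.5608, -0.0452]), array([ 0.4797, -0.0564]), array([0.4624, 0.0707])] [0.5117 0.0127]
0.12781171130760852 -82.46175021143192
0.08181689167799612 -172.10599714996704
0.12832450563896233 97.76046384062265
0.08231300291237596 7.5355863996412875
rail [array([0.6012, 0.261 ]), array([ 0.6813, -0.1284])] 0.39759268085556126 101.62051784682768
stop [array([ 0.6655, -0.1001]), array([ 0.6736, -0.1296]), array([ 0.6027, -0.1438]), array([ 0.5947, -0.1138])] [ 0.6341 -0.1218] [np.float64(0.03062714685114249), np.float64(0.07235626800460136), np.float64(0.03102809277408119), np.float64(0.07212187908558401)]
stop [array([0.5953, 0.2587]), array([0.6004, 0.228 ]), array([0.5253, 0.2134]), array([0.5198, 0.2396])] [0.5602 0.2349] [np.float64(0.031167695653653817), np.float64(0.07646933533333199), np.float64(0.026732097044756042), np.float64(0.0779250147687534)]
blue [0.4828 0.3341 0.07  ]
capa [0.3399 0.2916 0.014 ]
capb [ 0.3388 -0.2975  0.014 ]
bottle [ 0.4803 -0.3808  0.11  ]
yel [0.3499 0.1606 0.045 ]
```

```bash
cat >> h.py <<'E'
from scipy.spatial.transform import Rotation as Ro
O=np.array([.641,.066]); th=np.radians(11.62)
X=np.array([np.cos(th),np.sin(th)]); Y=np.array([-np.sin(th),np.cos(th)])
def w(x,y): return O+x*X+y*Y
def rl(p): d=np.array(p[:2])-O; return d@X,d@Y
def rep(xr=None,yr=None,z=None,jaw='y'):
    s=get_state(); R=Ro.from_euler('xyz',s['eef_rot'],degrees=True).as_matrix()
    print("t",s['time_s'],"rail xy",np.round(rl(s['tcp_pos']),4),"z",round(s['tcp_pos'][2],4),"F",np.round(s['contact_force'],1),"w",round(s['gripper_width'],4),"j6",s['joints'][5])
    print("R",np.round(R,3).tolist())
    if xr is None: return
    # desired: tool x down, tool y = +-jaw axis
    best=None
    for sg in(1,-1):
        yd=np.r_[(Y if jaw=='y' else X)*sg,0]
        ang=np.degrees(np.arctan2(np.dot(np.cross(R[:,1],yd),R[:,0]),R[:,1]@yd))
        if best is None or abs(ang)<abs(best[0]): best=(ang,yd)
        print("  option turn",ang)
    ang,yd=best; xd=np.array([0,0,-1.]); Rd=np.c_[xd,yd,np.cross(xd,yd)]
    d=np.r_[w(xr,yr),z]-s['tcp_pos']
    print("turn units",ang/6,"shift units after turn",Rd.T@d/.02, "before turn", R.T@d/.02)
E
python3 -c "
from h import *
rep(-.215,-.026,.246)"
```

```text
t 0.1 rail xy [-0.6162 -0.6097] z 0.2447 F [-0.  -0.5  0.1] w 0.0876 j6 -16.50483493377984
R [[-0.0, -0.237, 0.971], [0.001, 0.971, 0.237], [-1.0, 0.002, -0.0]]
  option turn 2.116965736917721
  option turn -177.8830342630823
turn units 0.35282762281962016 shift units after turn [-0.06475461 29.182966   20.06061965] before turn [-2.45706314e-02  2.84220878e+01  2.11249256e+01]
```

>>> step_arm(
  steps=[
    [[0,0.5,0.5],0.35],
    [[0,0.8,1],0],
    [[0,0.8,1],0],
    [[0,0.8,1],0],
    [[0,0.8,1],0],
    [[0,0.8,1],0],
    [[0,0.8,1],0],
    [[0,0.8,1],0],
    [[0,0.8,1],0],
    [[0,0.8,1],0],
    [[0,0.8,1],0],
    [[0,0.8,1],0],
    [[0,0.8,1],0],
    [[0,0.8,1],0],
    [[0,0.8,1],0],
    [[0,0.8,1],0],
    [[0,0.8,1],0],
    [[0,0.8,1],0],
    [[0,0.8,1],0],
    [[0,0.8,1],0],
  ],
  fingers=0,
)

```text
time_s: 1.77
tcp_pos: [0.4789, -0.268, 0.2453]
eef_rot: [136.7, 90.0, 148.3]
contact_force: [1.4, -0.4, -0.7]
gripper_width: 0.0876
```

```bash
python3 -c "
from h import *
rep(-.215,-.026,.246)"
```

```text
t 1.7667 rail xy [-0.226  -0.2945] z 0.2453 F [ 1.4 -0.4 -0.7] w 0.0876 j6 -69.5768698912146
R [[-0.0, -0.202, 0.979], [0.0, 0.979, 0.202], [-1.0, 0.0, -0.0]]
  option turn 0.01960690434326964
  option turn -179.98039309565672
turn units 0.00326781739054494 shift units after turn [-0.03332136 13.42430194  0.55058141] before turn [-0.02935371 13.42412246  0.55516429]
```

>>> step_arm(
  steps=[
    [[0,0.9,0.5],0],
    [[0,0.9,0],0],
    [[0,0.9,0],0],
    [[0,0.9,0],0],
    [[0,0.9,0],0],
    [[0,0.9,0],0],
    [[0,0.9,0],0],
    [[0,0.9,0],0],
    [[0,0.9,0],0],
    [[0,0.9,0],0],
    [[0,0.9,0],0],
    [[0,0.9,0],0],
    [[0,0.9,0],0],
    [[0,0.9,0],0],
    [[0,0.9,0],0],
    [[0,0,0],0],
    [[0,0,0],0],
  ],
)

```text
time_s: 3.18
tcp_pos: [0.4336, -0.0021, 0.2455]
eef_rot: [101.5, 90.0, 113.3]
contact_force: [0.1, 0.3, -0.7]
gripper_width: 0.0876
```

```bash
python3 -c "
from h import *
rep(-.215,-.026,.032)
cv2.imwrite('pics/t1.png',capture('top'))"
```

```text
t 3.1833 rail xy [-0.2169 -0.025 ] z 0.2455 F [ 0.1  0.3 -0.7] w 0.0876 j6 -104.21510630277179
R [[-0.0, -0.204, 0.979], [0.0, 0.979, 0.204], [-1.0, 0.0, -0.0]]
  option turn 0.1309728618581073
  option turn -179.8690271381419
turn units 0.02182881030968455 shift units after turn [10.67702346 -0.05228477  0.09492055] before turn [10.67701698 -0.05345933  0.09499593]
```

View pics/t1.png

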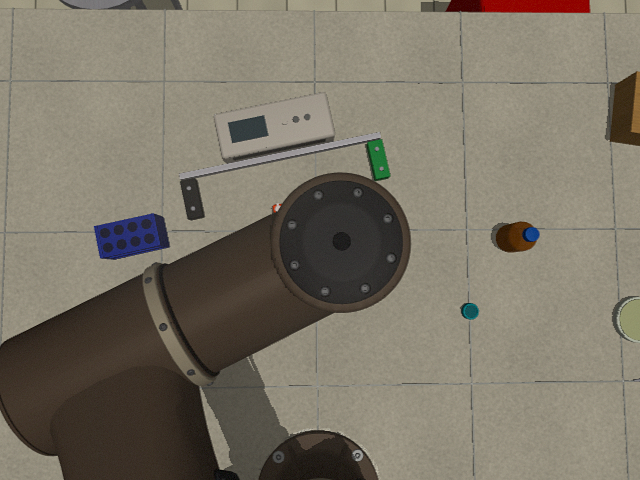

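>>> step_arm(
  steps=[
    [[0.5,0,0],0],
    [[1,0,0],0],
    [[1,0,0],0],
    [[1,0,0],0],
    [[1,0,0],0],
    [[1,0,0],0],
    [[1,0,0],0],
    [[1,0,0],0],
    [[1,0,0],0],
    [[1,0,0],0],
    [[0.7,0,0],0],
    [[0.4,0,0],0],
    [[0,0,0],0],
    [[0,0,0],0],
  ],
)

```text
time_s: 4.4
tcp_pos: [0.4336, -0.0032, 0.0333]
eef_rot: [-162.1, 89.9, -150.5]
contact_force: [0.5, -0.4, 0.1]
gripper_width: 0.0874
```

```bash
python3 -c "
from h import *
rep(-.1,-.026,.032)
cv2.imwrite('pics/s2.png',capture('scene')[180:380,180:440].repeat(3,0).repeat(3,1))"
```

```text
t 4.4 rail xy [-0.2171 -0.026 ] z 0.0333 F [ 0.5 -0.4  0.1] w 0.0874 j6 -104.23447133782426
R [[-0.001, -0.201, 0.98], [-0.001, 0.98, 0.201], [-1.0, -0.0, -0.001]]
  option turn -0.017924691493881928
  option turn 179.98207530850613
turn units -0.0029874485823136545 shift units after turn [6.30631336e-02 2.14709029e-03 5.85410459e+00] before turn [5.57268976e-02 4.00104069e-03 5.85417805e+00]
```

View pics/s2.png

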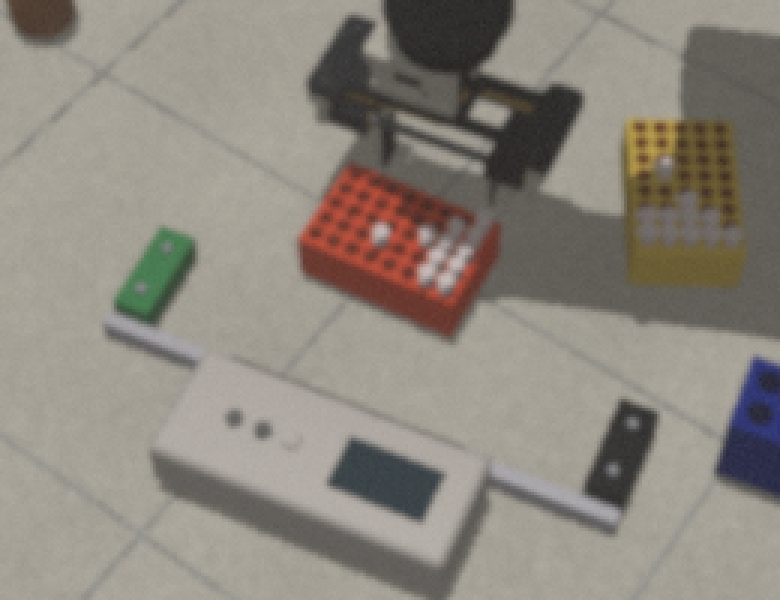

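>>> step_arm(
  steps=[
    [[0,0,0.2],0],
    [[0,0,0.3],0],
    [[0,0,0.3],0],
    [[0,0,0.3],0],
    [[0,0,0.3],0],
    [[0,0,0.3],0],
    [[0,0,0.3],0],
    [[0,0,0.3],0],
    [[0,0,0.3],0],
    [[0,0,0.3],0],
    [[0,0,0.3],0],
    [[0,0,0.3],0],
    [[0,0,0.3],0],
    [[0,0,0.3],0],
    [[0,0,0.3],0],
    [[0,0,0.3],0],
    [[0,0,0.3],0],
    [[0,0,0.3],0],
    [[0,0,0.2],0],
    [[0,0,0],0],
  ],
)

```text
time_s: 6.12
tcp_pos: [0.5427, 0.0198, 0.0336]
eef_rot: [-3.4, 89.9, 8.2]
contact_force: [0.1, 0.1, 0.8]
gripper_width: 0.0877
```

```bash
python3 -c "
from h import *
rep(-.0935,-.026,.032)
cv2.imwrite('pics/s3.png',capture('scene')[180:380,180:440].repeat(3,0).repeat(3,1))"
```

```text
t 6.1167 rail xy [-0.1056 -0.0255] z 0.0336 F [0.1 0.1 0.8] w 0.0877 j6 -101.14276350360157
R [[0.001, -0.202, 0.979], [0.0, 0.979, 0.202], [-1.0, -0.0, 0.001]]
  option turn 0.031939660875515224
  option turn -179.9680603391245
turn units 0.005323276812585871 shift units after turn [ 0.0822614  -0.02624512  0.60277634] before turn [ 0.08281441 -0.02657658  0.60268609]
```

View pics/s3.png

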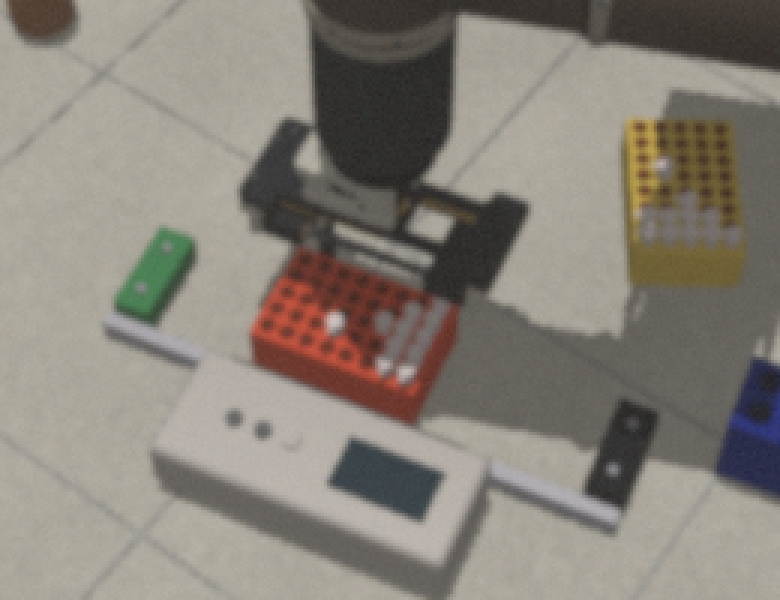

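>>> step_arm(
  steps=[
    [[0,0,0.1],0],
    [[0,0,0.1],0],
    [[0,0,0.1],0],
    [[0,0,0.1],0],
    [[0,0,0],0],
  ],
)

```text
time_s: 6.58
tcp_pos: [0.5498, 0.0212, 0.0336]
eef_rot: [-4.9, 90.0, 6.8]
contact_force: [-1.5, 0.0, 1.2]
gripper_width: 0.088
```

>>> step_arm(
  steps=[
    [[0,0,0.05],0],
    [[0,0,0.05],0],
    [[0,0,0],0],
  ],
)

```text
time_s: 6.83
tcp_pos: [0.5515, 0.0216, 0.0335]
eef_rot: [5.5, 90.0, 17.1]
contact_force: [-3.0, -0.6, 1.3]
gripper_width: 0.0877
```

>>> step_arm(
  steps=[
    [[0,0,0.05],0],
    [[0,0,0.05],0],
    [[0,0,0],0],
  ],
)

```text
time_s: 7.08
tcp_pos: [0.5523, 0.0216, 0.0333]
eef_rot: [-176.5, 89.9, -164.9]
contact_force: [-6.0, 0.4, 3.5]
gripper_width: 0.0875
```

>>> step_arm(
  steps=[
    [[0,0,0.05],0],
    [[0,0,0.05],0],
    [[0,0,0],0],
  ],
)

```text
time_s: 7.33
tcp_pos: [0.5523, 0.0214, 0.0331]
eef_rot: [-175.8, 89.7, -164.2]
contact_force: [-11.6, -0.8, 8.6]
gripper_width: 0.0878
```

```bash
python3 -c "
from h import *
rep(-.0935,-.026,.032)"
```

```text
t 7.3333 rail xy [-0.0958 -0.0258] z 0.0331 F [-11.6  -0.8   8.6] w 0.0878 j6 -100.81068496452698
R [[-0.005, -0.202, 0.979], [-0.002, 0.979, 0.202], [-1.0, -0.0, -0.006]]
  option turn 0.02330243786570988
  option turn -179.97669756213432
turn units 0.00388373964428498 shift units after turn [ 0.05380912 -0.01090606  0.11565297] before turn [ 0.05316354 -0.01093144  0.11594876]
```

>>> step_arm(
  steps=[
    [[0,0,-0.3],0],
    [[0,0,-0.6],0],
    [[0,0,-0.6],0],
    [[-0.5,0,-0.2],0],
    [[-0.8,0,0],0],
    [[-0.8,0,0],0],
    [[-0.8,0,0],0],
    [[-0.8,0,0],0],
    [[-0.8,0,0],0],
    [[-0.6,0,0],-0.5],
    [[0,0,0],0],
    [[0,0,0],0],
  ],
  fingers=0.65,
)

```text
time_s: 8.33
tcp_pos: [0.5231, 0.0159, 0.137]
eef_rot: [6.1, 89.8, 20.7]
contact_force: [-0.1, 0.5, -0.8]
gripper_width: 0.0309
```

```bash
python3 -c "
from h import *
rep(-.044,.08,.13,'x')
cv2.imwrite('pics/s4.png',cv2.resize(capture('scene')[210:360,190:410],None,fx=3.6,fy=3.6,interpolation=2))
a=capture('top');cv2.imwrite('pics/t4.png',cv2.resize(a[110:280,170:400],None,fx=3.4,fy=3.4,interpolation=2))"
```

```text
t 8.3333 rail xy [-0.1256 -0.0253] z 0.137 F [-0.1  0.5 -0.8] w 0.0309 j6 -98.64370556715562
R [[0.003, -0.252, 0.968], [0.001, 0.968, 0.252], [-1.0, 0.0, 0.004]]
  option turn 92.99107142088958
  option turn -87.00892857911043
turn units -14.501488096518406 shift units after turn [ 0.35073694 -4.07870062  5.26609943] before turn [0.3681753  5.045964   4.34664383]
```

View pics/s4.png

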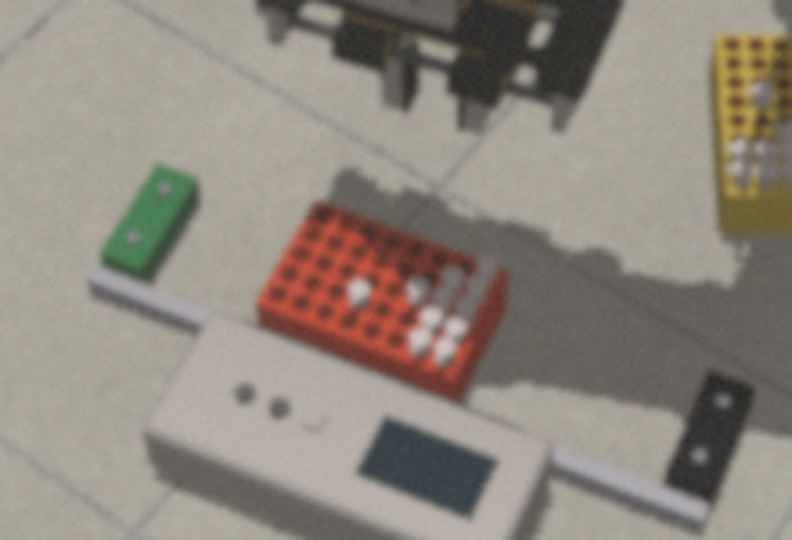

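View pics/t4.png

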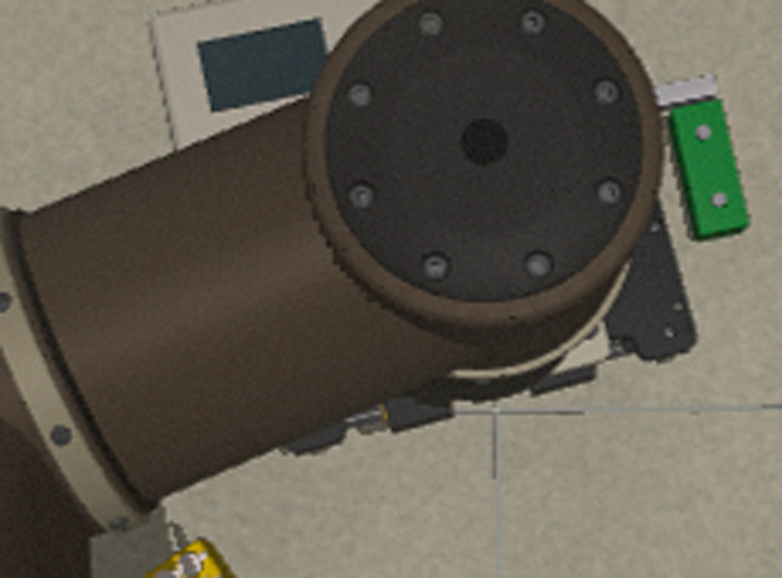

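>>> step_arm(
  steps=[
    [[0,0,0],-1],
    [[0,0,0],-1],
    [[0,0,0],-1],
    [[0,0,0],-1],
    [[0,0,0],-1],
    [[0,0,0],-1],
    [[0,0,0],-1],
    [[0,0,0],-1],
    [[0,0,0],-1],
    [[0,0,0],-1],
    [[0,0,0],-1],
    [[0,0,0],-1],
    [[0,0,0],-1],
    [[0,0,0],-1],
    [[0,0,0],-0.5],
    [[0,0,0],0],
    [[0,0,0],0],
  ],
)

```text
time_s: 9.85
tcp_pos: [0.5217, 0.0154, 0.1349]
eef_rot: [98.9, 89.9, -159.6]
contact_force: [0.6, 0.4, 0.1]
gripper_width: 0.0304
```

```bash
python3 -c "
from h import *
rep(-.044,.085,.13,'x')
f=lambda p:(p[0]/3.6+190-.36,p[1]/3.6+210-.36)
for p in[(508,268),(462,378),(318,203),(258,303)]: print(rl(onz('scene',f(p),.045)))"
```

```text
t 9.85 rail xy [-0.127  -0.0256] z 0.1349 F [0.6 0.4 0.1] w 0.0304 j6 -11.746018621973356
R [[-0.001, -0.98, -0.199], [-0.0, -0.199, 0.98], [-1.0, 0.001, -0.0]]
  option turn 179.87764845028954
  option turn -0.12235154971045763
turn units -0.020391924951742937 shift units after turn [ 0.24523656 -4.15227994  5.52774113] before turn [ 0.23939132 -4.14074856  5.53664021]
(np.float64(-0.08577398234573504), np.float64(0.039971737384789374))
(np.float64(-0.005092815170462828), np.float64(0.045366314499606396))
(np.float64(-0.08154149964570949), np.float64(-0.08483306676870855))
(np.float64(-0.0021256685250469884), np.float64(-0.08542735543342965))
```

>>> step_arm(
  steps=[
    [[0,0,0.8],0],
    [[0,-0.3,0.9],0],
    [[0,-0.7,0.9],0],
    [[0,-0.7,0.9],0],
    [[0,-0.7,0.9],0],
    [[0,-0.7,0.8],0],
    [[0,-0.7,0.3],0],
    [[0,-0.35,0],0],
    [[0,0,0],0],
    [[0.5,0,0],0],
    [[0.8,0,0],0],
    [[0.8,0,0],0],
    [[0.8,0,0],0],
    [[0.8,0,0],0],
    [[0.8,0,0],0],
    [[0.5,0,0],0],
    [[0,0,0],0],
    [[0,0,0],0],
  ],
)

```text
time_s: 11.35
tcp_pos: [0.5805, 0.1392, 0.0351]
eef_rot: [113.1, 89.9, -145.3]
contact_force: [0.5, -0.4, -0.0]
gripper_width: 0.0308
```

```bash
python3 -c "
from h import *
rep(-.044,.0,.033,'x')
cv2.imwrite('pics/s5.png',cv2.resize(capture('scene')[210:360,190:410],None,fx=3.6,fy=3.6,interpolation=2))
"
```

```text
t 11.35 rail xy [-0.0445  0.0839] z 0.0351 F [ 0.5 -0.4 -0. ] w 0.0308 j6 -20.63576231113079
R [[-0.001, -0.98, -0.201], [-0.001, -0.201, 0.98], [-1.0, 0.001, -0.001]]
  option turn 179.9817209091713
  option turn -0.018279090828715896
turn units -0.003046515138119316 shift units after turn [ 0.10731811 -0.02662673 -4.19662592] before turn [ 0.10973255 -0.0281158  -4.19655377]
```

View pics/s5.png

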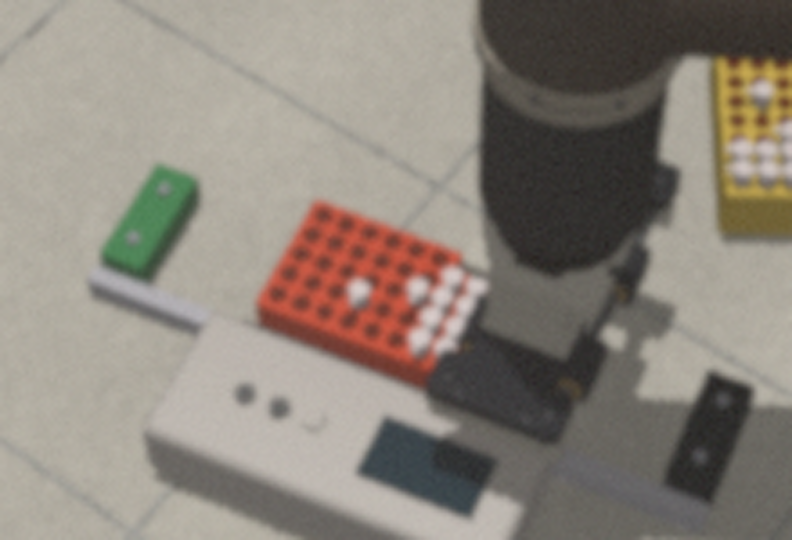

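>>> step_arm(
  steps=[
    [[0,0,-0.2],0],
    [[0,0,-0.3],0],
    [[0,0,-0.3],0],
    [[0,0,-0.3],0],
    [[0,0,-0.3],0],
    [[0,0,-0.3],0],
    [[0,0,-0.3],0],
    [[0,0,-0.3],0],
    [[0,0,-0.3],0],
    [[0,0,-0.3],0],
    [[0,0,-0.3],0],
    [[0,0,-0.3],0],
    [[0,0,-0.3],0],
    [[0,0,-0.3],0],
    [[0,0,-0.3],0],
    [[0,0,-0.3],0],
    [[0,0,-0.3],0],
    [[0,0,-0.2],0],
    [[0,0,0],0],
  ],
)

```text
time_s: 12.98
tcp_pos: [0.6019, 0.0369, 0.0353]
eef_rot: [113.1, 90.0, -145.3]
contact_force: [0.4, -0.7, 0.5]
gripper_width: 0.0306
```

```bash
python3 -c "
from h import *
rep(-.044,-.03,.033,'x')
cv2.imwrite('pics/s6.png',cv2.resize(capture('scene')[210:360,190:410],None,fx=3.6,fy=3.6,interpolation=2))
"
```

```text
t 12.9833 rail xy [-0.0442 -0.0206] z 0.0353 F [ 0.4 -0.7  0.5] w 0.0306 j6 -10.483427231627248
R [[-0.001, -0.98, -0.201], [-0.0, -0.201, 0.98], [-1.0, 0.001, -0.0]]
  option turn 179.96829457464716
  option turn -0.0317054253528361
turn units -0.005284237558806017 shift units after turn [ 0.11591134 -0.00984992 -0.46768464] before turn [ 0.11606272 -0.01020158 -0.46763955]
```

View pics/s6.png

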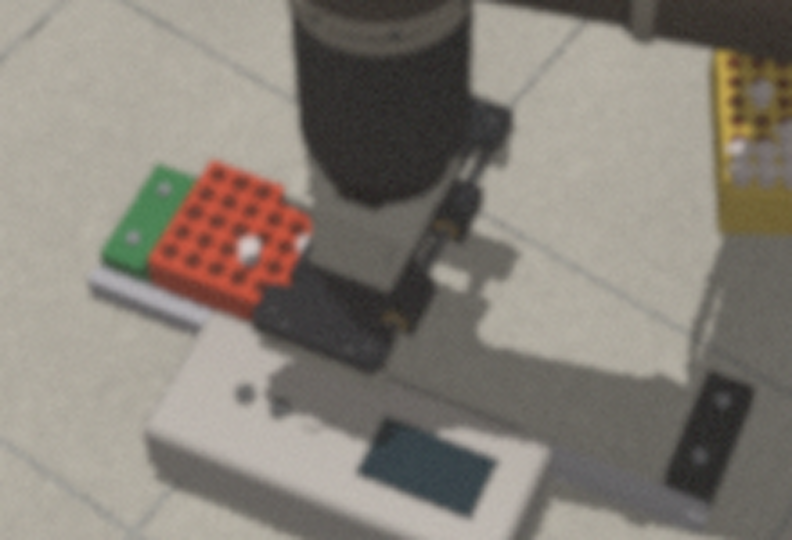

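>>> step_arm(
  steps=[
    [[0,0,-0.1],0],
    [[0,0,-0.1],0],
    [[0,0,-0.1],0],
    [[0,0,0],0],
  ],
)

```text
time_s: 13.37
tcp_pos: [0.6031, 0.0318, 0.0354]
eef_rot: [107.4, 90.0, -150.9]
contact_force: [-0.2, 0.8, -0.2]
gripper_width: 0.0309
```

>>> step_arm(
  steps=[
    [[0,0,-0.05],0],
    [[0,0,-0.05],0],
    [[0,0,0],0],
  ],
)

```text
time_s: 13.62
tcp_pos: [0.6036, 0.0301, 0.0355]
eef_rot: [102.7, 90.0, -155.7]
contact_force: [0.1, -0.1, 0.1]
gripper_width: 0.0308
```

>>> step_arm(
  steps=[
    [[0,0,-0.05],0],
    [[0,0,-0.05],0],
    [[0,0,0],0],
  ],
)

```text
time_s: 13.87
tcp_pos: [0.6038, 0.0294, 0.0356]
eef_rot: [-7.2, 89.9, 94.4]
contact_force: [-3.5, 8.3, 0.4]
gripper_width: 0.0308
```

>>> step_arm(
  steps=[
    [[0,0,0.2],0],
    [[0,0,0.6],0],
    [[0,0,0.8],0],
    [[-0.4,0,0.4],0],
    [[-0.9,0,0],0],
    [[-1,0,0],0],
    [[-1,0,0],0],
    [[-1,0,0.5],0],
    [[-1,0,0.9],0],
    [[-1,0,1],0],
    [[-1,0,1],0],
    [[-1,0,1],0],
    [[0,0,1],0],
    [[0,0,1],0],
    [[0,0,1],0],
    [[0,0,1],0],
    [[0,0,1],0],
    [[0,0,0.5],0],
    [[0,0,0],0],
    [[0,0,0],0],
  ],
)

```text
time_s: 15.53
tcp_pos: [0.5557, 0.2617, 0.2019]
eef_rot: [-167.1, 90.0, -65.4]
contact_force: [0.4, -0.0, 0.1]
gripper_width: 0.0304
```

```bash
python3 -c "
from h import *
rep()
a=capture('scene');cv2.imwrite('pics/s7f.png',a)
cv2.imwrite('pics/s7.png',cv2.resize(a[230:330,205:335],None,fx=6,fy=6,interpolation=2))
a=capture('top');cv2.imwrite('pics/t7f.png',a);cv2.imwrite('pics/t7.png',cv2.resize(a[115:215,280:400],None,fx=6,fy=6,interpolation=2))
"
```

```text
t 15.5333 rail xy [-0.0441  0.2089] z 0.2019 F [ 0.4 -0.   0.1] w 0.0304 j6 -31.709063377878405
R [[0.0, -0.979, -0.203], [-0.0, -0.203, 0.979], [-1.0, -0.0, -0.0]]
```

View pics/s7.png

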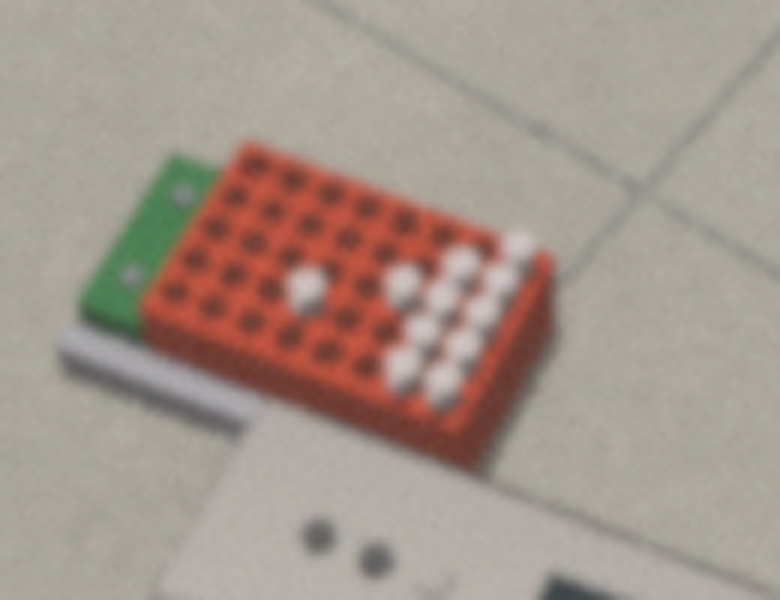

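View pics/t7.png

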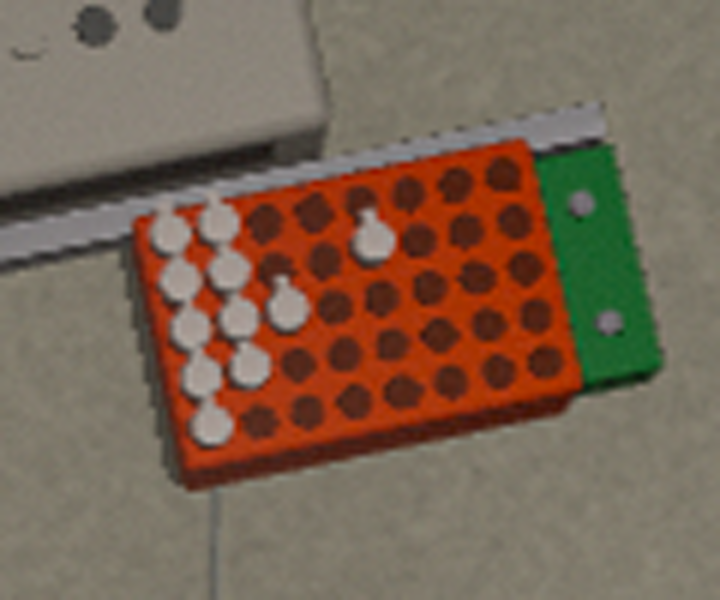

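View pics/t7f.png

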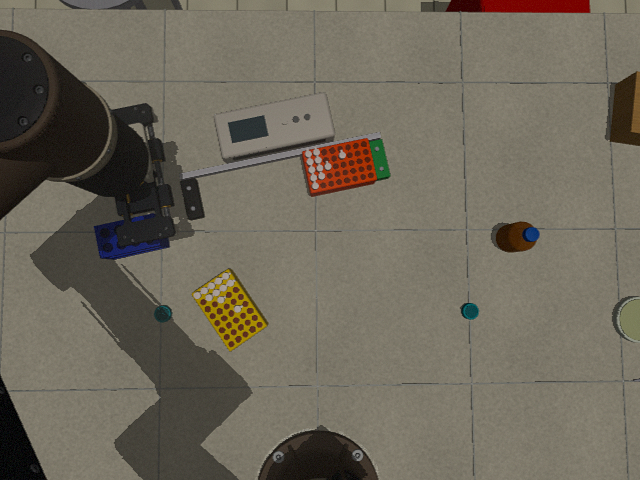

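```bash
python3 -c "
from h import *
f=lambda p:(p[0]/6+280-.42,p[1]/6+115-.42)
o=[onz('top',f(p),.045)[:2] for p in[(135,218),(528,141),(580,390),(188,466)]]
print([np.round(rl(p),4) for p in o], np.round(rl(np.mean(o,0)),4))
for i in range(0,4,2): d=o[(i+1)%4]-o[i];print(np.linalg.norm(d),np.degrees(np.arctan2(d[1],d[0])))
g=lambda p:(p[0]/6+205-.42,p[1]/6+230-.42)
o=[onz('scene',g(p),.045)[:2] for p in[(470,430),(143,305),(248,138),(555,260)]]
print([np.round(rl(p),4) for p in o], np.round(rl(np.mean(o,0)),4))
print('green right', [rl(onz('top',f(p),.025)) for p in[(612,147),(660,372)]], 'railR back', rl(onz('top',f((602,102)),.018)),rl(onz('top',f((605,140)),.018)))
"
```

```text
[array([-0.0026, -0.041 ]), array([-0.0037, -0.1687]), array([-0.0854, -0.1675]), array([-0.0836, -0.0408])] [-0.0438 -0.1045]
0.12778298212686903 -78.84364340656398
0.1267127030671348 100.82545832002216
[array([-0.0044, -0.0354]), array([-0.0033, -0.1659]), array([-0.085 , -0.1666]), array([-0.0823, -0.0386])] [-0.0437 -0.1016]
green right [(np.float64(-0.006425397506644688), np.float64(-0.1987065572585998)), (np.float64(-0.08191932048881181), np.float64(-0.19776742012807505))] railR back (np.float64(0.010498119997476045), np.float64(-0.2001888105499398)) (np.float64(-0.002080252520161777), np.float64(-0.19838133807960137))
```

```bash
python3 -c "
from h import *
close_job(); print(get_state()['time_s'])"
```

```text
the job is handed in; nothing more can be done
the job is handed in; nothing more can be done
```

I pushed the orange rack flat against the rail and up to the green stop, then handed the job in at about 15.6 s of the 48 s allowed. `close_job` gives no verdict, so the result rests on my own checks below.

**What I did:** With the fingers open, I pushed the rack's long side to the rail until the contact force rose to about 12 N. With the fingers partly closed, I then pushed its far end along the rail to the green stop until the force reached about 9 N. After that I lifted the arm clear.

**Last checks, from both cameras:**

| Check | Measured | Needed |
|---|---|---|
| Rack centre, x in the rail frame | -0.044 m in both views | -0.046 to -0.038 m |
| Distance to the green stop | about 0.081 m (top view), about 0.083 m (scene view) | below 0.0845 m |
| Angle to the rail | about 0.01 rad | below 0.04 rad |

- **x reading:** The rail's own front face also read about 2 mm low in the top view. The true x is therefore probably close to the ideal -0.042 m.
- **Distance reading:** The two views disagree by about 3 mm on the distance to the stop. This is mostly corner-reading error in the blurrier scene view.
- **Rack flat:** It looks flat in both pictures. I did not measure its tilt.
- **Bystanders:** In the last top view both teal caps and the bottle were at their starting pixels. The blue rack was partly hidden by the gripper, but its visible corners had not moved.

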